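Cover the garnish wells

TASK

Cover the garnish: with the fingertips, push the open lid of the well with the eggs down until it is fully shut (the eggs must be kept cold, so they come first), then do the same with the lid of the well with the lemons, gently and without slamming. Push only on the outside of the lids: do not grip or lift them or touch their undersides. Leave the empty well's lid standing open as it is, and everything else where it stands.

Things in the scene. Friction and masses are not known exactly. Their poses are not given: they have to be found in the camera images.
- well_lemons: Garnish well holding four yellow lemons: fixed dark steel box 190 deep (x) x 130 wide (y) x 100 mm high, open at the top. Origin: centre of its underside, on the table; its x points from its front (robot side) to the hinge at its back, z up. The three wells are alike but for what is in them; they stand side by side about 250 mm apart in any order, each turned up to 0.17 rad.
- lid_lemons (a joint): Angle (rad) of this well's flat steel lid, hinged along the top of the well's back edge: 0 = shut, lying flat on the rim; grows as it opens, 1.57 = upright (it can go to 1.9). It starts standing open at 1.15 to 1.6, leaning over the well or just about upright, and stays where it is left: the hinge's friction is 0.55 N m, so it takes roughly 3 to 6 N at 140 mm from the hinge to push it. It closes on a firm rubber seal that gives under a millimetre or two when pressed harder.
- lemons_hinge (a point): Middle of the hinge end of the lid of well_lemons, on its outer face: 95 mm behind the well's centre, 108 mm above the table when shut, 8 mm from the hinge line. The hinge line itself runs along the well's y axis at well x = +95 mm, 100 mm above the table.
- lemons_edge (a point): Middle of the free front edge of the lid of well_lemons, on its outer face (the face that is on top when shut and looks away from the robot when open). The lid is 206 mm long from hinge to this edge, 130 wide, 8 mm thick; it overhangs the well's front by 16 mm. No handle. Its underside is a black 2 mm liner plate, not to be touched.
- well_eggs: Garnish well holding six pale eggs: fixed dark steel box 190 deep (x) x 130 wide (y) x 100 mm high, open at the top. Origin: centre of its underside, on the table; its x points from its front (robot side) to the hinge at its back, z up. The three wells are alike but for what is in them; they stand side by side about 250 mm apart in any order, each turned up to 0.17 rad.
- lid_eggs (a joint): Angle (rad) of this well's flat steel lid, hinged along the top of the well's back edge: 0 = shut, lying flat on the rim; grows as it opens, 1.57 = upright (it can go to 1.9). It starts standing open at 1.15 to 1.6, leaning over the well or just about upright, and stays where it is left: the hinge's friction is 0.55 N m, so it takes roughly 3 to 6 N at 140 mm from the hinge to push it. It closes on a firm rubber seal that gives under a millimetre or two when pressed harder.
- eggs_hinge (a point): Middle of the hinge end of the lid of well_eggs, on its outer face: 95 mm behind the well's centre, 108 mm above the table when shut, 8 mm from the hinge line. The hinge line itself runs along the well's y axis at well x = +95 mm, 100 mm above the table.
- eggs_edge (a point): Middle of the free front edge of the lid of well_eggs, on its outer face (the face that is on top when shut and looks away from the robot when open). The lid is 206 mm long from hinge to this edge, 130 wide, 8 mm thick; it overhangs the well's front by 16 mm. No handle. Its underside is a black 2 mm liner plate, not to be touched.
- well_empty: Garnish well that is empty (bare black pan): fixed dark steel box 190 deep (x) x 130 wide (y) x 100 mm high, open at the top. Origin: centre of its underside, on the table; its x points from its front (robot side) to the hinge at its back, z up. The three wells are alike but for what is in them; they stand side by side about 250 mm apart in any order, each turned up to 0.17 rad.
- lid_empty (a joint): Angle (rad) of this well's flat steel lid, hinged along the top of the well's back edge: 0 = shut, lying flat on the rim; grows as it opens, 1.57 = upright (it can go to 1.9). It starts standing open at 1.15 to 1.6, leaning over the well or just about upright, and stays where it is left: the hinge's friction is 0.55 N m, so it takes roughly 3 to 6 N at 140 mm from the hinge to push it. It closes on a firm rubber seal that gives under a millimetre or two when pressed harder.
- empty_hinge (a point): Middle of the hinge end of the lid of well_empty, on its outer face: 95 mm behind the well's centre, 108 mm above the table when shut, 8 mm from the hinge line. The hinge line itself runs along the well's y axis at well x = +95 mm, 100 mm above the table.
- empty_edge (a point): Middle of the free front edge of the lid of well_empty, on its outer face (the face that is on top when shut and looks away from the robot when open). The lid is 206 mm long from hinge to this edge, 130 wide, 8 mm thick; it overhangs the well's front by 16 mm. No handle. Its underside is a black 2 mm liner plate, not to be touched.
- shaker_a: Clear shaker with steel cap, 36 dia. x 77 mm, between two wells. Bystander, loose. Origin: centre of its underside.
- shaker_b: White shaker with dark steel cap, 36 dia. x 77 mm, between two wells. Bystander, loose. Origin: centre of its underside.
- mug_a: White mug, 80 dia. x 85 mm, left of the wells. Bystander, loose. Origin: centre of its underside.
- mug_b: White mug, 80 dia. x 85 mm, right of the wells. Bystander, loose. Origin: centre of its underside.
- bottle: White bottle, 56 dia. x 170 mm, at the right. Bystander, loose. Origin: centre of its underside.
- spoon: Steel spoon, 190 mm, lying at the left of the wells. Bystander, loose. Origin: its middle, near the table.
- bowl: White bowl, 120 dia. x 50 mm, behind the wells. Bystander, loose. Origin: centre of its underside.
- carton: Cardboard carton, 70 x 110 x 90 mm, behind the wells. Bystander, loose. Origin: centre of its underside.
Things that resemble listed ones, but are neither listed nor needed, are in the scene too. What is shaped like the well_empty but pink is not meant. What is shaped like the well_eggs but turquoise is not meant.

How it is judged:
By the outcome, as a careful person would: the job done as asked, in the order asked, and still so for the second after the job is handed in, with the robot touching nothing.
It also fails if it takes over 64 s, if anything falls off the work surface, if the arm or the gripper's body presses on something with over 40 N, if the wrist force passes 120 N, or if a joint passes its speed limit or range.

ROBOT

A 6-joint arm with a two-finger parallel gripper is mounted at the origin on the work surface. World frame = base frame: x ahead of the robot, y to its left, z up, the work surface at z = 0. Lengths are in m, angles in rad, forces in N, time in s.
With the tool pointing down it reaches from about 0.25 to 0.725 m from the base axis. Payload 4 kg.
Tool frame: the origin (TCP) lies at the very end of the fingers, on their centre line; the grasp point (between the pads) lies 19 mm behind it; z points along the fingers, y is the line along which they close (so a half turn about z gives the same grasp; the last joint's range is limited). The gripper opens to 85 mm and grips with 20 to 120 N. Pads are 22 mm wide; open, the fingers measure 114 mm over their backs; the gripper's body (76 mm by 85 mm) begins 54 mm behind the grasp point. The pads swing forward as they close: fully open they stand 13 mm farther back than shut.
Start: joints at [1.226, 0.241, 0.005, 1.335, 0, 1.571], TCP at [0.169, 0.471, 0.231] pointing down, gripper open.
Joint ranges: [-2.72, 2.72], [-1.05, 1.87], [-1.09, 1.28], [-1.99, 2.15], [-1.42, 1.44], [-3.14, 3.14]. Speed limits (rad/s): [2.79, 2.79, 3.14, 3.14, 3.14, 3.14].

INTERFACE

Orientations are given as a unit quaternion [x, y, z, w].
In Python, from workcell import bot gives the robot as it stands.
- The arm moves only by the tool carry_out, never from a script. Its argument "increments" is one flat list of numbers, 5 for each row, row after row: the finger opening in cm, from 0 to 8.54, then the shift along the tool's x, y, z in cm, then the turn about the tool's z in rad. A call has exactly 5 rows; each row shifts and turns the commanded pose from where the row before left it, along the tool's axes as they then stand; what a row does not reach is not made up. A row lasts 1/8 s, in which the tool goes at most 62.5 mm and 10.7 degrees, less where a joint would pass 70% of its speed; a pose out of reach is approached as far as the arm can. A call with a gripper value outside its range is refused whole. The fingers move at their own pace and stop on an object; the grip force is fixed at half the most. Time passes only in rows, so rows that do not move let the fingers close, or fill a call up. It gives the time, the measured TCP pose, the force, the opening and the grip force at its end, in the units of the state.
- bot.get_obs(): the state, without advancing time (a new reading comes with each control period).
- bot.camera(name): name is "scene" or "top" or "wrist"; returns a dict with "pixels" (480x640x3 uint8, blue, green, red), "range_z" (480x640 float32, m along the optical axis (not along the pixel's ray), 0 where there is no reading), "mtx" (3x3 intrinsics, pixels), "eye" and "attitude" of the camera in the world. Camera axes: x right, y down, z forward; pixel columns grow to the right and rows downward; lengths in m; the calibration is good to about 2 mm. The wrist camera is an equidistant fisheye: a pixel r from the principal point sees the ray r / f radians off the axis. A picture is of the moment at which its call begins.
- bot.job_done(): hands the job in; it is judged then, once.
Trained networks look in a picture, given as the dict that the camera call returned (one of the last four; its "shot" number tells which), for a name from the list of things; names that differ only in an ending like _2 or _b are one class to them, and where a whole thing is asked for, a point or a joint stands for the part that bears it (a point fixed in the world has none). Each returns a list of dicts, best first, with "p" (0 to 1); they miss things now and then, are a little off and sometimes report something else, mostly with a low value. They report only what shows in the picture. A call takes as long as a camera call. They do not tell look-alikes from the thing itself.
- bot.find_in(picture, name): "xyz" ([x, y, z] in m, in the coordinates of the camera as it stood for that picture, good to about 4 mm: the middle of the surface that is visible of it).
- bot.regions_of(picture, name): "mask" (480x640 bool, what is visible of it).
- bot.place_of(picture, name): "xyz" ([x, y, z] in m, in the coordinates of the camera as it stood for that picture, good to about 4 mm: a listed point, or the origin of a listed thing).
The state is a dict: "clock": time; "joint_pos": joint angles; "joint_vel": joint speeds; "tau": joint torques, N m; "eef_pos": TCP position; "tool_rot": TCP orientation; "ft_force": force on the tool from outside, world axes, zero at the start; "ft_torque": the same for the moment, N m; "grip_width": finger opening in m; "grasp_force": force on a finger pad.
Only numpy, scipy, OpenCV 4.12 (cv2) and the standard library are available. Lean on these libraries where they do the work, as an engineer would, in place of code of your own. Each camera call takes 0.05 s, during which the arm holds its last target. There are 200 camera calls.

## Working session

There is one attempt and no reset: what is moved stays moved. The work goes in short steps, Python scripts to look and compute and a tool call to move; the robot and the scene stay as the last step left them, time stands still between calls to the robot, and variables do not carry over. Pictures are saved under pics/ and viewed, at most 10 in all, crops included, and the job is handed in when it is done.

Besides the shell and the picture viewer there is one more tool, called after "Call:" by a JSON object that holds its "name" and its "arguments". carry_out: Moves the arm, as the interface text tells. Its arguments: {"type":"object","properties":{"increments":{"type":"array","items":{"type":"number"}}},"required":["increments"]}

```bash
mkdir -p pics; cat > h.py <<'E'
import numpy as np, cv2
from scipy.spatial.transform import Rotation as R
from workcell import bot
def cam2w(c,p):
    a=np.array(c["attitude"]); M=a if a.shape==(3,3) else R.from_quat(a).as_matrix()
    return M@np.array(p)+np.array(c["eye"])
E
python3 - <<'E'
from h import *
o=bot.get_obs(); print({k:np.round(v,3) for k,v in o.items()})
ims=[]
for n in ["scene","top"]:
    c=bot.camera(n); cv2.imwrite(f"pics/{n}.png",c["pixels"]); print(n,c["eye"],np.round(c["attitude"],3),c["mtx"][0][0])
    for w in ["eggs","lemons","empty"]:
        for q in [f"{w}_hinge",f"{w}_edge",f"well_{w}"]:
            for d in bot.place_of(c,q)[:3]:
                x=np.array(d["xyz"]);m=np.array(c["mtx"]);u=m@x/x[2]
                print(q,round(d["p"],2),np.round(cam2w(c,x),3),u[:2].round())
E
```

```text
{'clock': np.float64(0.0), 'joint_pos': array([1.226, 0.241, 0.004, 1.335, 0.   , 1.571]), 'joint_vel': array([ 0.001, -0.   ,  0.001, -0.001,  0.   , -0.   ]), 'tau': array([-0.0000e+00, -3.7232e+01,  2.5241e+01,  1.7000e-02, -0.0000e+00,
       -0.0000e+00]), 'eef_pos': array([0.169, 0.47 , 0.23 ]), 'tool_rot': array([ 0.172,  0.985, -0.001, -0.   ]), 'ft_force': array([-0.246,  0.318, -0.847]), 'ft_torque': array([-0.044,  0.035,  0.009]), 'grasp_force': np.float64(0.0), 'grip_width': np.float64(0.086)}
scene [ 1.20486472 -0.08560714  1.24022273] [ 0.71   0.646 -0.184 -0.214] 603.020253139997
eggs_hinge 0.91 [0.582 0.25  0.102] [429. 268.]
eggs_hinge 0.76 [0.299 0.302 0.113] [427. 162.]
eggs_hinge 0.63 [ 0.641 -0.265  0.104] [190. 312.]
eggs_edge 0.66 [0.526 0.253 0.299] [443. 193.]
eggs_edge 0.62 [0.094 0.274 0.112] [401. 103.]
well_eggs 0.96 [ 0.48   0.251 -0.002] [413. 252.]
well_eggs 0.63 [0.203 0.291 0.002] [408. 162.]
lemons_hinge 0.85 [ 0.603 -0.005  0.103] [314. 285.]
lemons_edge 0.84 [ 0.595 -0.008  0.309] [313. 229.]
lemons_edge 0.49 [ 0.618 -0.263  0.308] [174. 250.]
le
[... 701 characters left out ...]
.21  0.29  0.001] [215. 343.]
lemons_hinge 0.6 [ 0.592  0.441 -0.001] [160. 199.]
lemons_hinge 0.57 [ 0.604 -0.009  0.101] [329. 188.]
lemons_hinge 0.54 [ 0.471 -0.132  0.001] [375. 244.]
lemons_edge 0.89 [ 0.593 -0.012  0.304] [331. 178.]
lemons_edge 0.65 [ 0.483  0.252 -0.002] [230. 240.]
lemons_edge 0.4 [ 0.763 -0.094 -0.002] [359. 136.]
well_lemons 0.95 [ 0.504 -0.012 -0.004] [329. 232.]
empty_hinge 0.66 [ 0.648 -0.268  0.101] [432. 171.]
empty_edge 0.97 [ 0.62  -0.264  0.311] [449. 165.]
empty_edge 0.69 [ 0.124 -0.275  0.109] [439. 383.]
well_empty 0.6 [ 0.541 -0.269  0.003] [426. 217.]
well_empty 0.57 [ 0.236 -0.285 -0.001] [434. 333.]
well_empty 0.55 [ 0.764 -0.092 -0.001] [359. 135.]
```

View pics/scene.png

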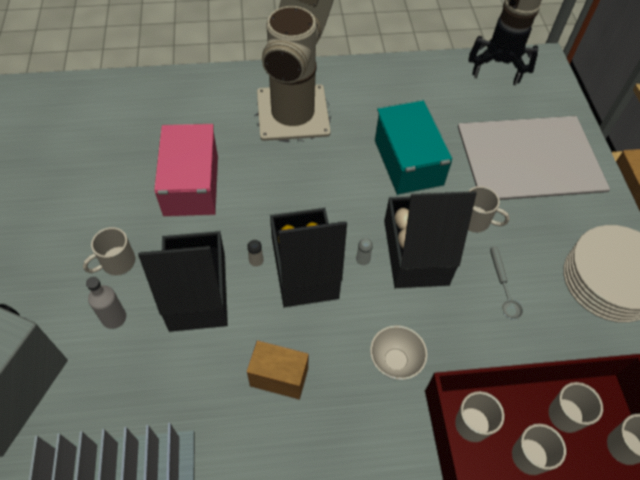

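View pics/top.png

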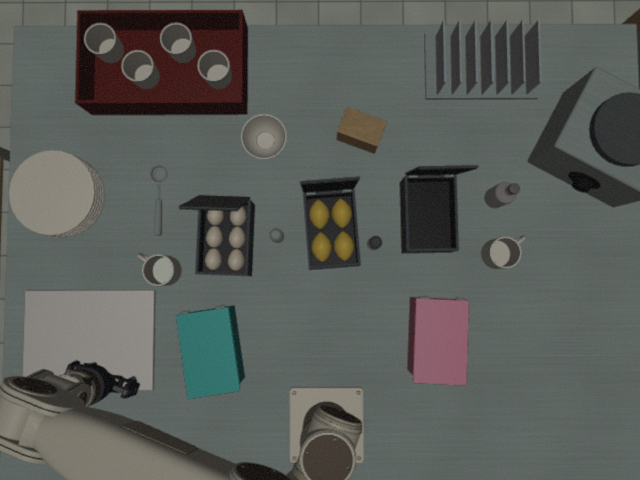

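Candidates for the eggs well: black well at top px (225,235), with pale eggs, and the turquoise closed box at (210,350), which is a look-alike and not meant. For the lemons: the black well at (330,225), with yellow fruit. For the empty one: the black well at (430,215), and the pink box at (440,340), also not meant. I choose the black wells, confirm with a crop, and fit the lid planes from depth.

```bash
cat >> h.py <<'E'
def cloud(c):
    m=np.array(c["mtx"]);z=c["range_z"];v,u=np.mgrid[:480,:640]
    P=np.stack([(u-m[0,2])/m[0,0]*z,(v-m[1,2])/m[1,1]*z,z],-1).reshape(-1,3)
    a=np.array(c["attitude"]);M=a if a.shape==(3,3) else R.from_quat(a).as_matrix()
    P=P@M.T+np.array(c["eye"]); return P[z.ravel()>0]
def lids():
    P=cloud(bot.camera("scene"))
    for n,x,y in [("eggs",.585,.251),("lemons",.604,-.007),("empty",.645,-.266)]:
        Q=P[(abs(P[:,1]-y)<.085)&(abs(P[:,0]-x+.1)<.13)&(P[:,2]>.125)&(P[:,2]<.33)]
        if len(Q)<50: print(n,"few above .125:",len(Q)); continue
        A=np.c_[Q[:,1:],np.ones(len(Q))]; k=np.ones(len(Q),bool)
        for _ in range(6):
            s=np.linalg.lstsq(A[k],Q[k,0],rcond=None)[0]; k=abs(A@s-Q[:,0])<.006+.02*(_<2)
        q=Q[k]; print(n,"n",k.sum(),"x=%.3fy+%.3fz+%.3f"%tuple(s),"angle",round(np.pi/2+np.arctan(s[1]),3),"yaw",round(-np.arctan(s[0]),3),"min",np.percentile(q,1,0).round(3),"max",np.percentile(q,99,0).round(3))
E
python3 - <<'E'
from h import *
lids()
c=bot.camera("top"); cv2.imwrite("pics/crop.png",cv2.resize(c["pixels"][150:300,170:490],None,fx=2.5,fy=2.5))
E
```

```text
eggs n 4260 x=0.037y+-0.267z+0.602 angle 1.31 yaw -0.037 min [0.528 0.189 0.127] max [0.579 0.316 0.302]
lemons n 3489 x=-0.077y+-0.059z+0.608 angle 1.512 yaw 0.077 min [ 0.585 -0.071  0.127] max [0.606 0.055 0.308]
empty n 3990 x=-0.014y+-0.118z+0.651 angle 1.453 yaw 0.014 min [ 0.615 -0.326  0.127] max [ 0.641 -0.199  0.307]
```

View pics/crop.png

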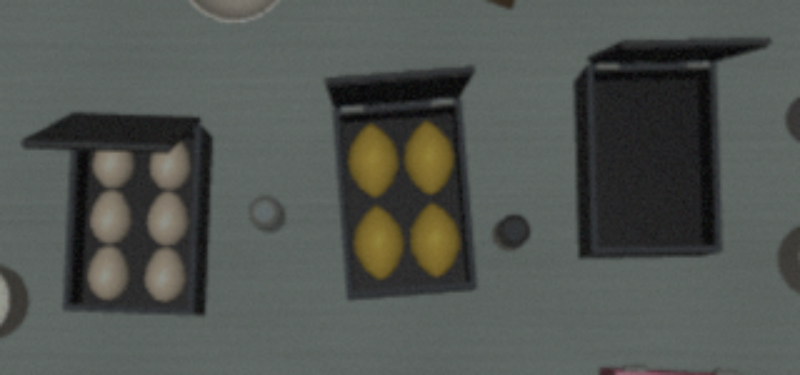

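Call:
{"name": "carry_out", "arguments": {"increments": [0,0,0,-3,-0.17,0,0,0,-3,-0.17,0,0,0,-4,0,0,0,0,-3,0,0,0,0,0,0]}}

```text
clock: 1.72
eef_pos: [0.1694, 0.4717, 0.3639]
tool_rot: [0.002, 1.0, 0.003, 0.001]
ft_force: [1.2, 0.4, -1.2]
grip_width: 0.0001
grasp_force: 0.0
```

The crop confirms pale eggs on the left (crop px 140,220), lemons in the middle (405,205) and the empty well on the right. I move over the eggs lid to a point behind it.

Call:
{"name": "carry_out", "arguments": {"increments": [0,-5,-2.5,0,0,0,-5.4,-2.7,0,0,0,-5.4,-2.7,0,0,0,-5.4,-2.7,0,0,0,-5.4,-2.7,0,0]}}

```text
clock: 2.35
eef_pos: [0.4356, 0.335, 0.3599]
tool_rot: [0.002, 1.0, -0.0, -0.001]
ft_force: [0.5, 0.7, 0.1]
grip_width: 0.0003
grasp_force: 0.0
```

Call:
{"name": "carry_out", "arguments": {"increments": [0,-5.4,-2.7,0,0,0,-5.4,-2.7,0,0,0,-5,-2.9,0,0,0,0,0,0,0,0,0,0,0,0]}}

```text
clock: 2.98
eef_pos: [0.5917, 0.2524, 0.3596]
tool_rot: [0.003, 1.0, -0.0, -0.001]
ft_force: [-0.7, 0.2, 0.1]
grip_width: 0.0005
grasp_force: 0.0
```

Call:
{"name": "carry_out", "arguments": {"increments": [0,0,0,4,0,0,0,0,4,0,0,0,0,2.8,0,0,1,0,0,0,0,1,0,0,0]}}

```text
clock: 3.6
eef_pos: [0.5708, 0.2536, 0.2552]
tool_rot: [0.002, 1.0, 0.001, 0.001]
ft_force: [-0.4, -0.2, 1.0]
grip_width: 0.0002
grasp_force: 0.0
```

Call:
{"name": "carry_out", "arguments": {"increments": [0,0.5,0,0,0,0,0.5,0,0,0,0,0.5,0,0,0,0,0.5,0,0,0,0,0.5,0,0,0]}}

```text
clock: 4.22
eef_pos: [0.5476, 0.2527, 0.2533]
tool_rot: [0.003, 1.0, 0.0, 0.001]
ft_force: [3.1, 1.2, -1.0]
grip_width: -0.0002
grasp_force: 1.5
```

Call:
{"name": "carry_out", "arguments": {"increments": [0,0.75,0,0.3,0,0,0.75,0,0.35,0,0,0.75,0,0.35,0,0,0.75,0,0.4,0,0,0.75,0,0.4,0]}}

```text
clock: 4.85
eef_pos: [0.5088, 0.2532, 0.2351]
tool_rot: [0.002, 1.0, 0.0, -0.0]
ft_force: [1.5, 1.8, 2.9]
grip_width: -0.0
grasp_force: 1.3
```

Call:
{"name": "carry_out", "arguments": {"increments": [0,0.65,0,0.4,0,0,0.65,0,0.42,0,0,0.6,0,0.48,0,0,0.6,0,0.48,0,0,0.56,0,0.53,0]}}

```text
clock: 5.48
eef_pos: [0.4784, 0.2531, 0.2118]
tool_rot: [0.002, 1.0, -0.0, -0.0]
ft_force: [1.4, 1.1, 1.2]
grip_width: -0.0001
grasp_force: 1.2
```

Call:
{"name": "carry_out", "arguments": {"increments": [0,0.53,0,0.56,0,0,0.5,0,0.59,0,0,0.48,0,0.61,0,0,0.45,0,0.63,0,0,0.42,0,0.65,0]}}

```text
clock: 6.1
eef_pos: [0.4546, 0.2532, 0.1813]
tool_rot: [0.002, 1.0, -0.0, -0.0]
ft_force: [-0.1, 1.7, 3.0]
grip_width: 0.0002
grasp_force: 1.0
```

Call:
{"name": "carry_out", "arguments": {"increments": [0,0.38,0,0.68,0,0,0.36,0,0.7,0,0,0.32,0,0.7,0,0,0.28,0,0.72,0,0,0.24,0,0.74,0]}}

```text
clock: 6.72
eef_pos: [0.439, 0.2532, 0.1458]
tool_rot: [0.002, 1.0, -0.0, -0.0]
ft_force: [0.6, 1.1, 1.2]
grip_width: -0.0003
grasp_force: 0.9
```

Call:
{"name": "carry_out", "arguments": {"increments": [0,0.2,0,0.7,0,0,0.15,0,0.6,0,0,0.15,0,0.6,0,0,0.1,0,0.5,0,0,0.05,0,0.4,0]}}

```text
clock: 7.35
eef_pos: [0.433, 0.2533, 0.1182]
tool_rot: [0.002, 1.0, -0.0, 0.0]
ft_force: [0.6, 0.2, 0.8]
grip_width: -0.0001
grasp_force: 0.8
```

Call:
{"name": "carry_out", "arguments": {"increments": [0,0,0,0.3,0,0,0,0,0.25,0,0,0,0,0.2,0,0,0,0,0.2,0,0,0,0,0.1,0]}}

```text
clock: 7.98
eef_pos: [0.4324, 0.2532, 0.1085]
tool_rot: [0.002, 1.0, -0.0, -0.0]
ft_force: [-4.8, -0.8, 12.3]
grip_width: 0.0003
grasp_force: 5.8
```

Call:
{"name": "carry_out", "arguments": {"increments": [0,0,0,0.05,0,0,0,0,0.05,0,0,0,0,0,0,0,0,0,0,0,0,0,0,0,0]}}

```text
clock: 8.6
eef_pos: [0.4324, 0.2532, 0.1085]
tool_rot: [0.002, 1.0, 0.0, 0.0]
ft_force: [-5.5, -1.4, 12.8]
grip_width: -0.0001
grasp_force: 6.3
```

Call:
{"name": "carry_out", "arguments": {"increments": [0,0,0,0.1,0,0,0,0,0.1,0,0,0,0,0.1,0,0,0,0,0,0,0,0,0,0,0]}}

```text
clock: 9.22
eef_pos: [0.4324, 0.2533, 0.1083]
tool_rot: [0.002, 1.0, 0.001, 0.001]
ft_force: [-10.8, -4.6, 30.9]
grip_width: -0.0001
grasp_force: 15.1
```

Call:
{"name": "carry_out", "arguments": {"increments": [0,0,0,-1,0,0,0,0,-6,0,0,0,0,-6.2,0,0,0,0,-6.2,0,0,0,0,-6.2,0]}}

```text
clock: 9.85
eef_pos: [0.4326, 0.2528, 0.3615]
tool_rot: [0.003, 1.0, -0.0, -0.0]
ft_force: [1.6, 1.7, -0.0]
grip_width: -0.0
grasp_force: 0.0
```

Call:
{"name": "carry_out", "arguments": {"increments": [0,0,0,-0.4,0,0,-3.8,-4.3,0,0,0,-3.8,-4.3,0,0,0,-3.8,-4.3,0,0,0,-3.8,-4.3,0,0]}}

```text
clock: 10.48
eef_pos: [0.5847, 0.0789, 0.3622]
tool_rot: [0.002, 1.0, -0.0, -0.001]
ft_force: [1.0, 1.2, -0.6]
grip_width: -0.0001
grasp_force: 0.0
```

Call:
{"name": "carry_out", "arguments": {"increments": [0,-3.8,-4.3,0,0,0,-2.3,-4.2,0,-0.08,0,0,0,0,0,0,0,0,0,0,0,0,0,0,0]}}

```text
clock: 11.1
eef_pos: [0.644, -0.0035, 0.364]
tool_rot: [-0.038, 0.999, 0.0, -0.0]
ft_force: [-1.4, -0.5, 0.7]
grip_width: -0.0002
grasp_force: 0.0
```

```bash
python3 - <<'E'
from h import *
lids()
P=cloud(bot.camera("scene"))
for x in (.40,.44,.48,.52,.56):
    q=P[(abs(P[:,0]-x)<.015)&(abs(P[:,1]-.253)<.04)]; print(x,np.percentile(q[:,2],[5,50,95]).round(4))
E
```

```text
eggs few above .125: 0
lemons n 3275 x=-0.077y+-0.058z+0.608 angle 1.513 yaw 0.077 min [ 0.586 -0.071  0.127] max [0.606 0.055 0.308]
empty n 3996 x=-0.014y+-0.118z+0.651 angle 1.454 yaw 0.014 min [ 0.615 -0.327  0.127] max [ 0.641 -0.199  0.307]
0.4 [0.1056 0.1087 0.1126]
0.44 [0.1042 0.1085 0.1127]
0.48 [0.1053 0.1089 0.1127]
0.52 [0.1048 0.1089 0.1126]
0.56 [0.0203 0.1078 0.1123]
```

The eggs lid lies flat at 0.1085 m, so it's shut. Lemons next.

Call:
{"name": "carry_out", "arguments": {"increments": [0,0,0,4,0,0,0,0,4,0,0,0,0,2.9,0,0,1,0,0,0,0,1,0,0,0]}}

```text
clock: 11.82
eef_pos: [0.6238, -0.0053, 0.255]
tool_rot: [-0.038, 0.999, -0.0, -0.0]
ft_force: [0.1, 0.4, 0.3]
grip_width: 0.0002
grasp_force: 0.0
```

Call:
{"name": "carry_out", "arguments": {"increments": [0,0.6,0,0,0,0,0.6,0,0,0,0,0.6,0,0,0,0,0.6,0,0,0,0,0.6,0,0,0]}}

```text
clock: 12.45
eef_pos: [0.5952, -0.0084, 0.255]
tool_rot: [-0.038, 0.999, 0.0, 0.001]
ft_force: [2.5, 0.3, -2.1]
grip_width: -0.0
grasp_force: 1.6
```

Call:
{"name": "carry_out", "arguments": {"increments": [0,0.62,0,0.05,0,0,0.62,0,0.08,0,0,0.62,0,0.11,0,0,0.62,0,0.14,0,0,0.6,0,0.17,0]}}

```text
clock: 13.08
eef_pos: [0.5635, -0.0108, 0.2494]
tool_rot: [-0.038, 0.999, -0.0, 0.0]
ft_force: [3.1, -0.6, -0.4]
grip_width: -0.0001
grasp_force: 1.4
```

Call:
{"name": "carry_out", "arguments": {"increments": [0,0.72,0,0.23,0,0,0.72,0,0.27,0,0,0.7,0,0.3,0,0,0.7,0,0.33,0,0,0.68,0,0.36,0]}}

```text
clock: 13.7
eef_pos: [0.5283, -0.0135, 0.2344]
tool_rot: [-0.038, 0.999, -0.0, 0.0]
ft_force: [2.7, -0.2, 1.9]
grip_width: 0.0001
grasp_force: 1.2
```

Call:
{"name": "carry_out", "arguments": {"increments": [0,0.66,0,0.4,0,0,0.65,0,0.43,0,0,0.62,0,0.47,0,0,0.6,0,0.49,0,0,0.57,0,0.52,0]}}

```text
clock: 14.32
eef_pos: [0.4974, -0.0159, 0.211]
tool_rot: [-0.038, 0.999, -0.0, -0.0]
ft_force: [0.5, -1.3, 1.8]
grip_width: 0.0004
grasp_force: 1.0
```

Call:
{"name": "carry_out", "arguments": {"increments": [0,0.53,0,0.56,0,0,0.5,0,0.59,0,0,0.48,0,0.6,0,0,0.45,0,0.62,0,0,0.42,0,0.63,0]}}

```text
clock: 14.95
eef_pos: [0.4738, -0.0175, 0.1809]
tool_rot: [-0.038, 0.999, 0.0, -0.0]
ft_force: [-0.4, -0.5, 1.9]
grip_width: 0.0002
grasp_force: 0.8
```

Call:
{"name": "carry_out", "arguments": {"increments": [0,0.38,0,0.68,0,0,0.36,0,0.7,0,0,0.32,0,0.7,0,0,0.28,0,0.72,0,0,0.24,0,0.74,0]}}

```text
clock: 15.58
eef_pos: [0.4581, -0.0188, 0.1454]
tool_rot: [-0.038, 0.999, 0.0, -0.0]
ft_force: [-0.4, 0.3, 1.2]
grip_width: 0.0002
grasp_force: 0.7
```

Call:
{"name": "carry_out", "arguments": {"increments": [0,0.2,0,0.65,0,0,0.15,0,0.6,0,0,0.15,0,0.55,0,0,0.1,0,0.5,0,0,0.05,0,0.4,0]}}

```text
clock: 16.2
eef_pos: [0.4523, -0.0192, 0.1188]
tool_rot: [-0.038, 0.999, 0.0, 0.0]
ft_force: [1.3, 0.8, 1.1]
grip_width: 0.0
grasp_force: 0.6
```

Call:
{"name": "carry_out", "arguments": {"increments": [0,0,0,0.3,0,0,0,0,0.25,0,0,0,0,0.2,0,0,0,0,0.2,0,0,0,0,0.1,0]}}

```text
clock: 16.82
eef_pos: [0.4515, -0.0193, 0.1085]
tool_rot: [-0.038, 0.999, -0.0, -0.0]
ft_force: [-3.8, 0.2, 7.3]
grip_width: -0.0002
grasp_force: 4.1
```

Same signature as the eggs lid at touch-down. I press it home, then lift off straight up.

Call:
{"name": "carry_out", "arguments": {"increments": [0,0,0,0.1,0,0,0,0,0.1,0,0,0,0,0.1,0,0,0,0,0.1,0,0,0,0,0,0]}}

```text
clock: 17.45
eef_pos: [0.4516, -0.0193, 0.1083]
tool_rot: [-0.038, 0.999, -0.0, 0.001]
ft_force: [-12.1, 0.8, 30.7]
grip_width: 0.0001
grasp_force: 15.3
```

Call:
{"name": "carry_out", "arguments": {"increments": [0,0,0,-0.6,0,0,0,0,-4,0,0,0,0,-6,0,0,0,0,-6,0,0,0,0,0,0]}}

```text
clock: 18.08
eef_pos: [0.4552, -0.0194, 0.2755]
tool_rot: [-0.038, 0.999, -0.0, 0.006]
ft_force: [-0.0, -0.5, -0.9]
grip_width: 0.0005
grasp_force: 0.0
```

```bash
python3 - <<'E'
from h import *
c=bot.camera("scene"); cv2.imwrite("pics/end.png",c["pixels"]); P=cloud(c)
for y0,xs in ((.253,(.40,.44,.48,.52,.55)),(-.01,(.40,.42,.46,.50,.54,.58))):
  for x in xs:
    q=P[(abs(P[:,0]-x)<.015)&(abs(P[:,1]-y0)<.035)&(P[:,2]<.15)]; print(y0,x,np.median(q[:,2]).round(4))
lids(); print(bot.get_obs()["eef_pos"])
E
```

```text
0.253 0.4 0.1086
0.253 0.44 0.1086
0.253 0.48 0.1088
0.253 0.52 0.1085
0.253 0.55 0.1088
-0.01 0.4 0.1088
-0.01 0.42 0.1086
-0.01 0.46 0.1085
-0.01 0.5 0.1087
-0.01 0.54 0.1087
-0.01 0.58 0.1049
eggs few above .125: 0
lemons n 287 x=-0.068y+0.047z+0.447 angle 1.618 yaw 0.068 min [ 0.457 -0.051  0.276] max [0.468 0.013 0.33 ]
empty n 3982 x=-0.014y+-0.118z+0.651 angle 1.453 yaw 0.014 min [ 0.616 -0.326  0.127] max [ 0.641 -0.199  0.307]
[ 0.45241557 -0.01925908  0.27073016]
```

View pics/end.png

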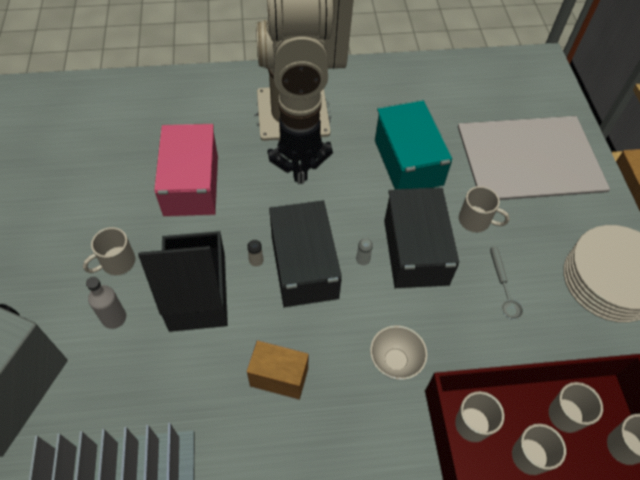

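The picture shows the eggs lid (420,235) and the lemons lid (305,250) both flat. The empty well's lid (185,280) is still open, and the bystanders haven't moved.

```bash
python3 -c "
from workcell import bot
print(bot.job_done())"
```

```text
the job is handed in; nothing more can be done
None
```

The eggs lid and then the lemons lid were pushed fully shut, the empty well's lid is still open, nothing else has visibly moved, and the job is handed in.

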